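# Release the battery pack from its charger and catch it

### The arm

A 7-joint arm with a two-finger parallel gripper is mounted at the origin on the work surface. World frame = base frame: x ahead of the robot, y to its left, z up, the work surface at z = 0. Lengths are in m, angles in rad, forces in N, time in s.
With the tool pointing down it reaches from about 0.4 to 0.85 m from the base axis. Payload 4.5 kg.
Tool frame: the origin (TCP) lies between the finger pads; the fingertips stand 11 mm ahead of it and the grasp point (between the pads) lies 8 mm behind it (r.nose_length is the distance from the TCP to the fingertips, in m); z points along the fingers, y is the line along which they close (so a half turn about z gives the same grasp; the last joint's range is limited). The gripper opens to 88 mm and grips with 3 to 60 N. Pads are 18 mm wide; open, the fingers measure 123 mm over their backs; the gripper's body (75 mm by 187 mm) begins 45 mm behind the grasp point.
Start: joints at [-1.09, 0.689, -0.195, 1.565, 0.157, 0.902, -0.215], TCP at [0.27, 0.564, 0.25] pointing down, gripper open.
Joint ranges: [-3.01, 3.01], [-0.46, 2.08], [-1.47, 1.51], [0.13, 2.56], [-1, 4.14], [0.04, 2.09], [-2.66, 2.66]. Speed limits (rad/s): [2.57, 2.57, 3.14, 3.14, 3.14, 3.14, 3.14].

### API

Orientations are given as a unit quaternion [x, y, z, w].
In Python, from plant import get_state, snapshot, camera_model, r gives the robot as it stands.
- The arm moves only by the shell command python3 -m inch 'ROWS' [FORCE]. ROWS is text: rows parted by semicolons, each of 7 numbers parted by spaces: the opening, from -1 (shut) to 1 (fully open), then the shift along the tool's x, y, z in m, then the turn, a rotation vector about the tool's x, y, z in rad. A call has 1 to 20 rows; each row shifts and turns the commanded pose from where the row before left it, along the tool's axes as they then stand; what a row does not reach is not made up. A row lasts 1/12 s, in which the tool goes at most 41.7 mm and 7.16 degrees, less where a joint would pass 70% of its speed; a pose out of reach is approached as far as the arm can. A call is refused whole if a number of a shift passes 0.0417 or a number of a turn 0.125, either way. A call with a gripper value outside its range is refused whole. The fingers move at their own pace and stop on an object; FORCE is the grip in N (left out, the last holds). Time passes only in rows, so rows that do not move let the fingers close. It gives the time, the measured TCP pose, the force, the opening and the grip force at its end, in the units of the state.
- get_state(): the state, without advancing time (a new reading comes with each control period).
- snapshot(name): name is "scene" or "side" or "wrist"; returns (picture, depth): 420x560x3 uint8, red, green, blue; 420x560 float32, m along the optical axis (not along the pixel's ray), 0 where there is no reading.
- camera_model(name): a dict with "intrinsics" (3x3 intrinsics, pixels), "view" (4x4, takes a point from world to camera coordinates). Camera axes: x right, y down, z forward; pixel columns grow to the right and rows downward; lengths in m; the calibration is good to about 2 mm. A picture is of the moment at which its call begins: read the wrist's pose just before it. camera_model takes no time and is no camera call; for the wrist camera it gives the pose at the moment of the call.
- r.finish_job(): hands the job in; it is judged then, once.
The state is a dict: "clock": time; "q": joint angles; "qd": joint speeds; "joint_torque": joint torques, N m; "tool_pos": TCP position; "eef_rot": TCP orientation; "contact_force": force on the tool from outside, world axes, zero at the start; "moment": the same for the moment, N m; "opening": opening from 0.0 (shut) to 1.0 (fully open); "finger_force": force on a finger pad.
Only numpy, scipy, OpenCV 4.12 (cv2) and the standard library are available. Lean on these libraries where they do the work, as an engineer would, in place of code of your own. Each camera call takes 0.05 s, during which the arm holds its last target. There are 200 camera calls.

### The job

Press the charger's release key to let the battery pack spring off its contacts, and stop the pack with your other fingertip before it slides off the front of the deck, so that it has come out by two to five centimetres. Finish while still holding it there with the finger, the pack standing still on the deck. Only press and block: do not grip or lift the pack, and leave the other things on the bench alone.

Things in the scene. Friction and masses are not known exactly. Their poses are not given: they have to be found in the camera images.
- charger: Dark grey cordless-tool battery charger screwed to the bench, 175 mm long (x), 140 mm wide, its tower 131 mm high. Origin on the bench, 68 mm straight below the deck's origin; z up, x from the open front (where the pack comes out) to the rear. A white socket block on its cord, 34 mm tall, lies 183 to 238 mm behind the origin.
- deck: The charger's slide deck, a plane sloping down to the front at 15 degrees. Origin on its surface under the middle of the seated pack; x uphill to the rear, z square off the deck, y to the left looking along +x. It ends at x = -92 mm (open front edge, no stop). Guide rails 8 mm high at y = +-39 to 45 mm; contact tower 44 mm high at x = 64 to 80; left shoulder 20 mm high at y = 48 to 89.
- pack: Black battery pack with a grey top plate, loose on the deck: 115 (x) x 75 (y) x 62 mm tall, about 0.6 kg. Origin at the centre of its underside, axes parallel to the deck's; seated it coincides with the deck's origin, so its rear end faces the tower. A steel latch lug 10 mm long sticks out 8 mm (left) and 5 mm (right) at its sides, 22 to 32 mm off the deck, 7 to 17 mm behind the front face.
- pack_front (a point): Point on the middle of the pack's front face (the downhill end), 31 mm off the deck. Seated it is at deck x = -57.5 mm. Once released, the spring ejector pushes the pack with 5 falling to 3 N for 20 mm, up to about 0.7 m/s; the deck is slippery, so the pack runs on down and off the front within about half a second unless a finger stands in its way. It then leans on the finger with about 1 N.
- key (a joint): Travel of the release key in m: 0 up, 0.012 fully down. It moves square to the deck, along the deck's -z. About 3.6 N starts it and 7 N holds it at the bottom, plus a little latch friction. The pack is let go at about 9 mm. It springs up when released; it may stay pressed at the end.
- key_top (a point): Centre of the release key's top face; moves with the key. The key is a light grey ribbed block on the left shoulder, beside the pack's front end: top face 34 mm (x) by 30 mm (y), parallel to the deck. When up it lies at deck x = -55, y = 66, z = 36 mm, 16 mm above the shoulder. Its near edge is 13 mm from the pack's side; the pack's lug and the key's tooth lie between.
- tape_measure: Bystander: tape measure, 62 x 36 x 64 mm tall, standing loose on the bench near the charger. Origin at the centre of its underside.
- copper_tee: Bystander: copper pipe tee, 64 mm long, 30 mm tall, lying loose on the bench near the charger. Origin under the crossing of its arms, on the bench.
- primer_can: Bystander: can, 60 mm in diameter, 105 mm tall, standing loose on the bench near the charger. Origin at the centre of its underside.
Mind the look-alikes: they are no part of the job. What is shaped like the pack but blue is not meant.

How it is judged:
On the way, in this order (a step that is already met when the one before it is completed fails the run):
1. the release key is pressed down (value of joint key above 0.007 m), for 0.02 s.
2. the popped pack is stopped on the deck by a finger, 15 to 60 mm out (x of pack in the frame of deck between -0.06 and -0.015 m and contact force between the fingers and pack above 0.2 N and linear speed of pack below 0.02 m/s), for 0.3 s.
At the end, for the whole second after the job is handed in: The pack lies flat on the deck, 15 to 60 mm out from its seat, at rest, stopped there by a finger that is still touching it (more than 0.2 N) (x of pack in the frame of deck between -0.06 and -0.015 m and z of pack in the frame of deck between -0.006 and 0.006 m and angle between the z axis of pack and the z axis of deck, either way round below 0.08 rad and contact force between the fingers and pack above 0.2 N and linear speed of pack below 0.01 m/s); the arm keeps its last pose, push and grip.
It fails at once if the pack slides more than 75 mm out of its seat (x of pack in the frame of deck below -0.075 m).
It fails at once if the pack is lifted or tipped off the deck (z of pack in the frame of deck above 0.012 m or angle between the z axis of pack and the z axis of deck, either way round above 0.2 rad).
It fails at once if another thing on the bench is shoved or lifted by more than 15 mm (distance of any of tape_measure, copper_tee, primer_can from where it was at the start of the episode above 0.015 m).
It also fails if it takes over 38 s, if anything falls off the work surface, if the arm or the gripper's body presses on something with over 40 N, if the wrist force passes 120 N, or if a joint passes its speed limit or range.

## Working session

There is one attempt and no reset: what is moved stays moved. The work goes in short steps, Python scripts to look and compute and a shell command to move; the robot and the scene stay as the last step left them, time stands still between calls to the robot, and variables do not carry over. Pictures are saved under pics/ and viewed, at most 10 in all, crops included, and the job is handed in when it is done.

```bash
mkdir -p pics; ls; python3 - <<'E'
from plant import *
import cv2,numpy as np
for n in ["scene","side"]:
    p,d=snapshot(n); np.savez(f"pics/{n}1.npz",p=p,d=d,K=camera_model(n)["intrinsics"],V=camera_model(n)["view"])
    cv2.imwrite(f"pics/{n}1.png",p[...,::-1])
    print(n,np.round(camera_model(n)["view"],3).tolist(),camera_model(n)["intrinsics"])
s=get_state();print(s["clock"],s["eef_rot"],s["opening"])
E
```

```text
pics
scene [[0.857, 0.515, 0.019, -0.55], [0.396, -0.635, -0.664, -0.144], [-0.33, 0.576, -0.748, 1.084], [0.0, 0.0, 0.0, 1.0]] [[382.34405718   0.         276.60052826]
 [  0.         382.34405718 211.70316392]
 [  0.           0.           1.        ]]
side [[0.833, -0.554, 0.018, -0.482], [-0.313, -0.497, -0.809, 0.271], [0.457, 0.668, -0.588, 0.615], [0.0, 0.0, 0.0, 1.0]] [[516.07525946   0.         278.49479071]
 [  0.         516.07525946 209.12618117]
 [  0.           0.           1.        ]]
0.1 [ 2.21510568e-01  9.75157622e-01 -8.14452783e-04 -1.34537392e-04] 0.9981412341478021
```

View pics/scene1.png

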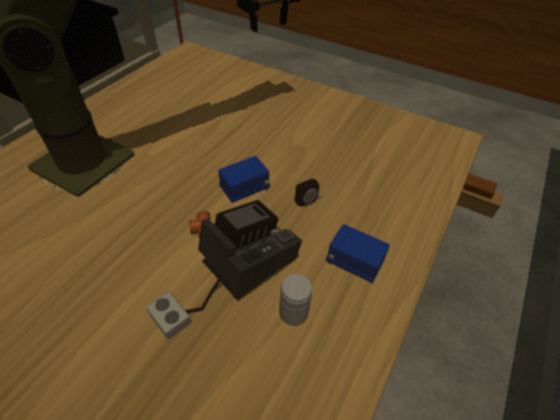

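View pics/side1.png

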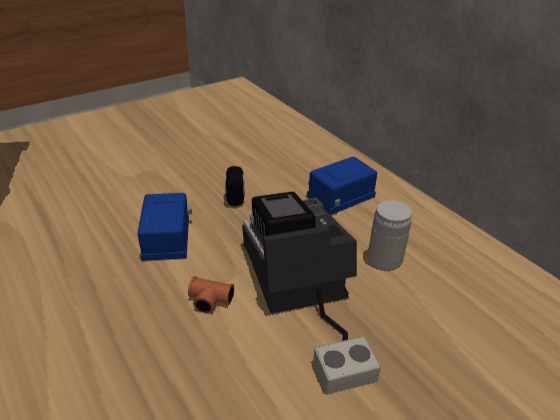

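Look-alikes: blue packs at scene (245,178) and (358,252), side (164,225) and (342,184). The real pack is black with a grey top plate, seated on the charger at scene (247,222). The key is at scene (286,239). One close crop to check.

```bash
python3 - <<'E'
import cv2,numpy as np
a=np.load("pics/scene1.npz")["p"][190:300,185:315,::-1];b=np.load("pics/side1.npz")["p"][180:310,235:365,::-1]
f=lambda x:cv2.convertScaleAbs(cv2.resize(x,(400,int(400*x.shape[0]/x.shape[1])),interpolation=cv2.INTER_CUBIC),alpha=2.2,beta=10)
A,B=f(a),f(b);A=cv2.copyMakeBorder(A,0,B.shape[0]-A.shape[0],0,0,0)
cv2.imwrite("pics/crop1.png",np.hstack([A,B]))
for n in ["scene","side"]:
    z=np.load(f"pics/{n}1.npz");d,K,V=z["d"],z["K"],z["V"]
    v,u=np.mgrid[:420,:560];P=np.stack([(u-K[0,2])/K[0,0]*d,(v-K[1,2])/K[1,1]*d,d],-1)
    W=(P-V[:3,3])@V[:3,:3]; np.save(f"pics/{n}W.npy",W)
    for q in ([(247,222),(285,240),(168,312),(295,285),(308,190),(200,222)] if n=="scene" else [(285,208),(320,212),(345,350),(393,212),(235,175),(210,290)]): print(n,q,W[q[1],q[0]].round(3),d[q[1],q[0]])
E
```

```text
scene (247, 222) [ 0.588 -0.032  0.133] 0.77264553
scene (285, 240) [ 0.662 -0.003  0.092] 0.79447985
scene (168, 312) [ 0.536 -0.236  0.034] 0.7459121
scene (295, 285) [ 0.735 -0.093  0.105] 0.7093813
scene (308, 190) [0.619 0.186 0.055] 0.94595426
scene (200, 222) [ 0.441 -0.02   0.028] 0.9064052
side (285, 208) [ 0.571 -0.026  0.133] 0.78034174
side (320, 212) [ 0.654 -0.009  0.082] 0.8587914
side (345, 350) [ 0.535 -0.225  0.034] 0.68881327
side (393, 212) [ 0.733 -0.096  0.105] 0.8239079
side (235, 175) [0.605 0.19  0.064] 0.9804186
side (210, 290) [ 0.437 -0.026  0.031] 0.77881783
```

View pics/crop1.png

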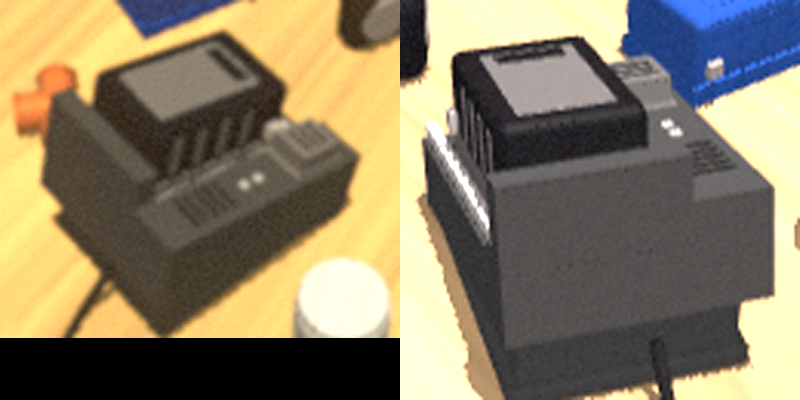

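The crop confirms it: the black pack with the grey plate sits on the deck, and the ribbed grey key is on the shoulder beside its front end. Next I fit the charger pose to both clouds.

```bash
cat > h.py <<'E'
import numpy as np
from scipy.spatial.transform import Rotation as R
from scipy.optimize import least_squares
t=np.radians(15)
def deck(p):
    u=np.array([np.cos(p[2]),np.sin(p[2]),0]);k=np.array([0,0,1.])
    x=np.cos(t)*u+np.sin(t)*k; z=-np.sin(t)*u+np.cos(t)*k
    return np.c_[x,np.cross(z,x),z],np.array([p[0],p[1],.068])
B=np.array([[-57.5,57.5,-37.5,37.5,0,62],[-72,-38,51,81,20,36],[-92,64,48,89,-20,20],[64,80,-45,48,-20,44]])/1e3
def sdf(X):
    o=[]
    for b in B:
        q=np.abs(X-(b[::2]+b[1::2])/2)-(b[1::2]-b[::2])/2
        o.append(np.linalg.norm(np.maximum(q,0),axis=1)+np.minimum(q.max(1),0))
    return np.min(o,0)
def fit(W,p0):
    p=np.array(p0,float)
    for rng in (.03,.012,.008):
        Rm,o=deck(p);X=(W-o)@Rm
        w=W[(np.abs(sdf(X))<rng)&(X[:,2]>.012)]
        f=lambda p:sdf((w-deck(p)[1])@deck(p)[0])
        s=least_squares(f,p,loss="soft_l1",f_scale=.002);p=s.x
    return p,np.median(np.abs(f(p))),len(w)
E
python3 - <<'E'
from h import *
for n in (["scene"],["side"],["scene","side"]):
    W=np.vstack([np.load(f"pics/{m}W.npy").reshape(-1,3) for m in n]); W=W[W[:,2]>.05]
    for y in (-1.9,-2.2):print(n,fit(W,[.59,-.03,y]))
E
```

```text
['scene'] (array([ 0.57016803, -0.02658212, -1.88713706]), np.float64(0.0007051568417107065), 4053)
['scene'] (array([ 0.57016804, -0.02658212, -1.88713686]), np.float64(0.0007051614427968991), 4053)
['side'] (array([ 0.56906214, -0.02587666, -1.88325265]), np.float64(0.0008406537767070427), 4702)
['side'] (array([ 0.56905654, -0.02587551, -1.88333407]), np.float64(0.0008418763179007735), 4701)
['scene', 'side'] (array([ 0.56984427, -0.02623561, -1.88574003]), np.float64(0.000806899557921896), 8753)
['scene', 'side'] (array([ 0.56984427, -0.02623561, -1.88574004]), np.float64(0.0008068996791922127), 8753)
```

```bash
cat >> h.py <<'E'
P=[.5698,-.0262,-1.8857]
d=np.array([40,67,0.]);d/=np.linalg.norm(d)
def target(tipz,sgn=1,M=(-.080,.0335)):
    Rm,o=deck(P); z=np.array([0,0,-1.]);y=sgn*d
    return Rm@np.c_[np.cross(y,z),y,z], o+Rm@np.array([M[0],M[1],tipz+.011])
def rel(s,tipz,sgn=1,**k):
    Rt,pt=target(tipz,sgn,**k); Rc=R.from_quat(s["eef_rot"]).as_matrix()
    return Rc.T@(pt-s["tool_pos"]),Rt.T@(pt-s["tool_pos"]),R.from_matrix(Rc.T@Rt).as_rotvec(),pt
E
python3 - <<'E'
from h import *
from plant import *
s=get_state();print(r.nose_length)
for g in(1,-1):
    for a in rel(s,.10,g):print(g,a.round(4))
E
```

```text
0.011
1 [-0.5444 -0.2923  0.095 ]
1 [-0.0218  0.5968  0.1848]
1 [ 0.1338 -0.277   1.9644]
1 [0.6345 0.0642 0.1545]
-1 [-0.5444 -0.2923  0.095 ]
-1 [ 0.0218 -0.5968  0.1848]
-1 [ 0.248   0.1198 -1.1575]
-1 [0.6345 0.0642 0.1545]
```

```bash
python3 -m inch '0.38 -0.03 -0.016 0 0 0 0;0.38 -0.03 -0.016 0 0 0 0;0.38 -0.03 -0.016 0 0 0 0;0.38 -0.03 -0.016 0 0 0 0;0.38 -0.03 -0.016 0 0 0 0;0.38 -0.03 -0.016 0 0 0 0;0.38 -0.03 -0.016 0 0 0 0;0.38 -0.03 -0.016 0 0 0 0;0.38 -0.03 -0.016 0 0 0 0;0.38 -0.03 -0.016 0 0 0 0;0.38 -0.03 -0.016 0 0 0 0;0.38 -0.03 -0.016 0 0 0 0;0.38 -0.03 -0.016 0 0 0 0;0.38 -0.03 -0.016 0 0 0 0;0.38 -0.03 -0.016 0 0 0 0;0.38 -0.03 -0.016 0 0 0 0;0.38 -0.03 -0.016 0 0 0 0;0.38 -0.03 -0.016 0 0 0 0' 20
python3 -m inch '0.38 0 0 0 0.008 -0.016 0.115;0.38 0 0 0 0.008 -0.016 0.115;0.38 0 0 0 0.008 -0.016 0.115;0.38 0 0 0 0.008 -0.016 0.115;0.38 0 0 0 0.008 -0.016 0.115;0.38 0 0 0 0.008 -0.016 0.115;0.38 0 0 0 0.008 -0.016 0.115;0.38 0 0 0 0.008 -0.016 0.115;0.38 0 0 0 0.008 -0.016 0.115;0.38 0 0 0 0.008 -0.016 0.115;0.38 0 0 0 0.008 -0.016 0.115;0.38 0 0 0 0.008 -0.016 0.115;0.38 0 0 0 0.008 -0.016 0.115;0.38 0 0 0 0.008 -0.016 0.115;0.38 0 0 0 0.008 -0.016 0.115;0.38 0 0 0 0.008 -0.016 0.115;0.38 0 0 0 0.008 -0.016 0.115;0.38 0 0 0 0 0 0'
python3 - <<'E'
from h import *
from plant import *
s=get_state();print(s["clock"],s["q"],s["opening"],s["contact_force"])
for a in rel(s,.08,1):print(a.round(4))
E
```

```text
clock: 1.6
tool_pos: [0.6331, 0.0689, 0.2493]
eef_rot: [0.222, 0.975, -0.0, -0.0]
contact_force: [0.7, 0.4, 0.1]
opening: 0.691
finger_force: 0.0
clock: 3.1
tool_pos: [0.6326, 0.0714, 0.2487]
eef_rot: [0.927, 0.352, -0.082, 0.1]
contact_force: [-0.6, 0.8, -0.1]
opening: 0.692
finger_force: 0.0
3.1 [-0.51197644  0.81286778  0.45664434  1.43117664 -0.1117917   1.08065724
 -0.95186769] 0.6922564535840335 [-0.60828704  0.80881507 -0.12553158]
[ 0.0177 -0.0054  0.1127]
[ 0.0178 -0.006   0.1126]
[-0.0042 -0.0012  0.0083]
[0.6329 0.0593 0.1352]
```

```bash
python3 -m inch '0.38 0.003 -0.001 0.0188 0 0 0.002;0.38 0.003 -0.001 0.0188 0 0 0.002;0.38 0.003 -0.001 0.0188 0 0 0.002;0.38 0.003 -0.001 0.0188 0 0 0.002;0.38 0.003 -0.001 0.0188 -0.004 -0.001 0;0.38 0.003 -0.001 0.0188 0 0 0;0.38 0 0 0 0 0 0'
python3 - <<'E'
from h import *
from plant import *
import cv2
s=get_state();print(s["clock"],s["opening"],s["contact_force"].round(2) if hasattr(s["contact_force"],"round") else s["contact_force"])
for a in rel(s,.02,1):print(a.round(4))
f=lambda x:cv2.convertScaleAbs(x[...,::-1],alpha=2,beta=10)
p,dp=snapshot("side");q,dq=snapshot("wrist")
np.savez("pics/2.npz",p=p,dp=dp,q=q,dq=dq)
# overlay expected key, front-edge, finger spots at present height
Rm,o=deck(P)
def draw(im,n,m):
    c=m
    for X in ([-.055,.066,.036],[-.0575,0,.062],[-.0878,.003,.08],[-.0645,.0595,.08]):
        w=c["view"]@np.r_[o+Rm@np.array(X),1];k=c["intrinsics"]@w[:3]
        cv2.drawMarker(im,tuple(int(v) for v in k[:2]/k[2]),(0,0,255),0,8)
    return im
a=draw(f(p).copy(),"side",camera_model("side"))[130:330,200:400];b=draw(f(q).copy(),"wrist",camera_model("wrist"))
cv2.imwrite("pics/2.png",np.hstack([cv2.resize(a,(400,400)),cv2.resize(b,(400,300)) if 0 else cv2.copyMakeBorder(cv2.resize(b,(400,300)),0,100,0,0,0)]))
E
```

```text
clock: 3.68
tool_pos: [0.6299, 0.0589, 0.1321]
eef_rot: [0.927, 0.351, -0.084, 0.1]
contact_force: [-0.7, 0.2, 0.3]
opening: 0.693
finger_force: 0.0
3.6833 0.6927989898422073 [-0.67  0.21  0.29]
[0.002  0.0023 0.0567]
[0.0018 0.0021 0.0567]
[-0.0043  0.0042  0.0062]
[0.6281 0.0445 0.0772]
```

View pics/2.png

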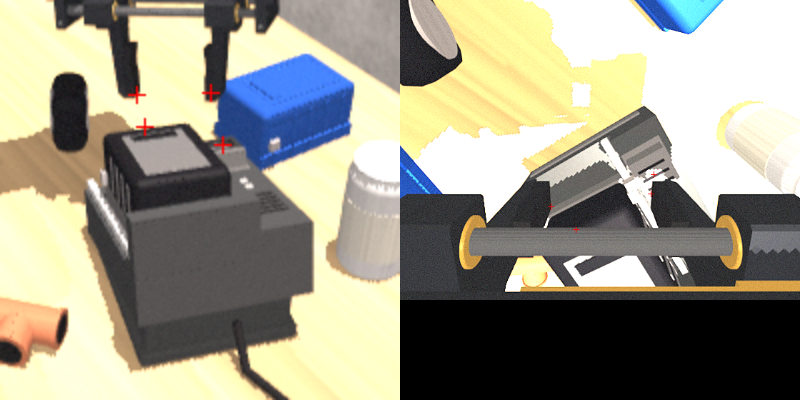

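The wrist view shows the key finger over the key (655,175) and the other finger about 30 mm ahead of the pack front (548,205). The marks match the fit, so I descend.

```bash
python3 -m inch '0.38 0.0005 0.0005 0.007 -0.001 0.001 0.0015;0.38 0.0005 0.0005 0.007 -0.001 0.001 0.0015;0.38 0.0005 0.0005 0.007 -0.001 0.001 0.0015;0.38 0.0005 0.0005 0.007 -0.001 0.001 0.0015;0.38 0 0 0.007 0 0 0;0.38 0 0 0 0 0 0;0.38 0 0 0 0 0 0'
python3 - <<'E'
from h import *
from plant import *
s=get_state()
for a in rel(s,.022,1):print(a.round(4))
E
```

```text
clock: 4.37
tool_pos: [0.6326, 0.0501, 0.1014]
eef_rot: [0.929, 0.347, -0.079, 0.103]
contact_force: [0.0, 1.0, 0.8]
opening: 0.694
finger_force: 0.0
[-0.0016 -0.0022  0.023 ]
[-0.0015 -0.0021  0.023 ]
[ 0.0034 -0.0045 -0.0041]
[0.6282 0.045  0.0792]
```

```bash
python3 -m inch '0.38 0 -0.0005 0.006 0 0 0;0.38 0 -0.0005 0.006 0 0 0;0.38 0 0 0.006 0 0 0;0.38 0 0 0.005 0 0 0;0.38 0 0 0 0 0 0;0.38 0 0 0 0 0 0;0.38 0 0 0 0 0 0;0.38 0 0 0 0 0 0'
python3 - <<'E'
from h import *
from plant import *
import cv2
s=get_state()
for a in rel(s,.022,1):print(a.round(4))
q,_=snapshot("side")
cv2.imwrite("pics/3.png",cv2.resize(cv2.convertScaleAbs(q[130:330,200:400,::-1],alpha=2,beta=10),(500,500)))
E
```

```text
clock: 5.03
tool_pos: [0.6323, 0.0468, 0.0807]
eef_rot: [0.929, 0.347, -0.076, 0.103]
contact_force: [0.7, 3.8, 8.8]
opening: 0.69
finger_force: 5.1
[-0.0038 -0.0016  0.0022]
[-0.0038 -0.0016  0.0023]
[ 0.0051 -0.0097 -0.0041]
[0.6282 0.045  0.0792]
```

View pics/3.png

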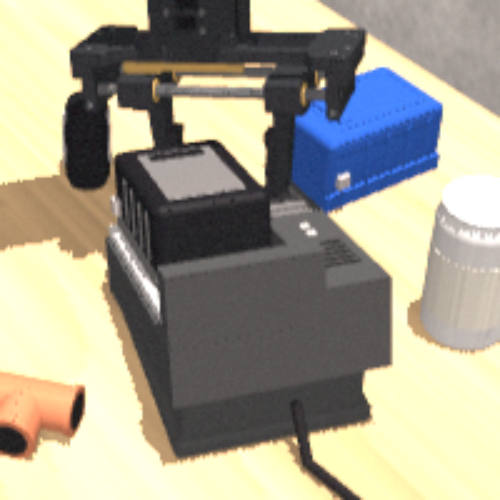

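The key finger is down on the key, but I can't tell from the picture whether the pack moved. I'll measure its offset from depth.

```bash
cat > m.py <<'E'
from h import *
from plant import *
Rm,o=deck(P)
s=get_state();print(s["clock"],np.round(s["contact_force"],1),s["finger_force"],s["opening"])
def X(n,d):
    c=camera_model(n);K,V=c["intrinsics"],c["view"]
    v,u=np.mgrid[:420,:560];p=np.stack([(u-K[0,2])/K[0,0]*d,(v-K[1,2])/K[1,1]*d,d],-1).reshape(-1,3)[d.ravel()>0]
    return ((p-V[:3,3])@V[:3,:3]-o)@Rm
def rear(x):
    m=(abs(x[:,1])<.03)&(abs(x[:,2]-.062)<.006)&(abs(x[:,0])<.15);return np.percentile(x[m,0],[1,99]).round(4),np.median(x[m,2]).round(4),m.sum()
for n in("scene","side"):
    print(n,"before",rear((np.load(f"pics/{n}W.npy").reshape(-1,3)-o)@Rm),"now",rear(X(n,snapshot(n)[1])))
E
python3 m.py
```

```text
5.0833 [0.8 3.5 9.1] 5.094896725387343 0.6894180830803667
scene before (array([-0.0538,  0.0569]), np.float64(0.062), np.int64(1022)) now (array([-0.0975,  0.024 ]), np.float64(0.0621), np.int64(935))
side before (array([-0.051 ,  0.0577]), np.float64(0.0627), np.int64(1167)) now (array([-0.0982,  0.0253]), np.float64(0.0627), np.int64(1106))
```

The pack is about 33 mm out and stopped by the finger. I'll hold briefly, confirm it is still, then hand in.

```bash
python3 -m inch '0.38 0 0 0 0 0 0;0.38 0 0 0 0 0 0;0.38 0 0 0 0 0 0;0.38 0 0 0 0 0 0;0.38 0 0 0 0 0 0;0.38 0 0 0 0 0 0;0.38 0 0 0 0 0 0;0.38 0 0 0 0 0 0' && python3 m.py && python3 -c "
from plant import r
print(r.finish_job())"
```

```text
clock: 5.85
tool_pos: [0.6323, 0.0468, 0.0808]
eef_rot: [0.929, 0.347, -0.076, 0.103]
contact_force: [-0.1, 3.8, 9.6]
opening: 0.695
finger_force: 5.1
5.85 [-0.1  3.8  9.6] 5.094096220534539 0.6950722952843331
scene before (array([-0.0538,  0.0569]), np.float64(0.062), np.int64(1022)) now (array([-0.097 ,  0.0241]), np.float64(0.062), np.int64(943))
side before (array([-0.051 ,  0.0577]), np.float64(0.0627), np.int64(1167)) now (array([-0.0977,  0.0248]), np.float64(0.0628), np.int64(1110))
the job is handed in; nothing more can be done
None
```

I pressed the key and the pack popped out; the other fingertip stopped it about 33 mm out, where it stood still and flat on the deck, and I handed the job in with the finger still in its way (no verdict was returned).

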